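# Strip a tube rotator's shaft for washing: bayonet collar, discs and spacer

### The arm

A 6-joint arm with a two-finger parallel gripper is mounted at the origin on a cart in front of the work surface, level with it; the furniture and walls round the work are solid. World frame = base frame: x ahead of the robot, y to its left, z up, the work surface at z = 0. Lengths are in m, angles in rad, forces in N, time in s.
With the tool pointing down it reaches from about 0.3 to 0.75 m from the base axis. Payload 8.5 kg.
Tool frame: the origin (TCP) lies at the very end of the fingers, on their centre line; the grasp point (between the pads) lies 19 mm behind it (grip_depth is the distance from the TCP to the grasp point, in m); z points along the fingers, y is the line along which they close (so a half turn about z gives the same grasp; the last joint's range is limited). The gripper opens to 88 mm and grips with 3 to 60 N. Pads are 18 mm wide; open, the fingers measure 123 mm over their backs; the gripper's body (75 mm by 187 mm) begins 45 mm behind the grasp point.
Start: joints at [0.515, 0.381, 1.297, -0, 1.464, -0.215], TCP at [0.41, 0.367, 0.239] pointing down, gripper open.
Joint ranges: [-3.11, 3.11], [-0.89, 2.33], [0.22, 2.48], [-1.42, 4.56], [0.17, 2.85], [-2.88, 2.88]. Speed limits (rad/s): [2.39, 2.39, 3.14, 3.14, 3.14, 3.14].

### API

Orientations are given as a 3x3 rotation matrix whose columns are the frame's x, y, z axes.
In Python, from plant import read_state, capture, hand_in, grip_depth gives the robot as it stands.
- The arm moves only by the shell command python3 -m pendant 'ROWS' [FORCE]. ROWS is one flat JSON list of numbers that holds 1 to 20 rows one after another, with no inner brackets; each row has 5 numbers: dx, dy, dz in m, then a turn about the tool's z in rad, then the finger opening in m; each row is the pose to reach, as a shift and turn from the pose commanded when the command began, along the tool's axes at that moment; what a row does not reach only later rows make up. A row lasts 1/10 s, in which the tool goes at most 0.05 m and 0.15 rad, less where a joint would pass 70% of its speed; a pose out of reach is approached as far as the arm can. The fingers move at their own pace and stop on an object; FORCE is the grip in N (left out, the last holds). Time passes only in rows, so rows that do not move let the fingers close. It prints the time, the measured TCP pose, the force, the opening and the grip force at its end. Input that does not fit is refused with a message, and nothing moves.
- read_state(): the state, without advancing time (a new reading comes with each control period).
- capture(name): name is "scene" or "top" or "wrist"; returns a dict with "image" (420x560x3 uint8, blue, green, red), "fx", "fy", "cx", "cy" (pixels), "dist_coeffs" ([k1, k2, p1, p2, k3] as OpenCV has them; the pictures are not rectified), "R" (3x3) and "t" (3): a world point X has camera coordinates R X + t. Camera axes: x right, y down, z forward; pixel columns grow to the right and rows downward; lengths in m; the calibration is good to about 2 mm. A picture is of the moment at which its call begins. There is no depth.
- hand_in(): hands the job in; it is judged then, once.
The state is a dict: "time_s": time; "qpos": joint angles; "qvel": joint speeds; "effort": joint torques, N m; "ee_pos": TCP position; "eef_rot": TCP orientation; "wrist_force": force on the tool from outside, world axes, zero at the start; "torque": the same for the moment, N m; "grip_width": finger opening in m; "grip_force": force on a finger pad.
Only numpy, scipy, OpenCV 4.12 (cv2) and the standard library are available. Lean on these libraries where they do the work, as an engineer would, in place of code of your own. Each camera call takes 0.05 s, during which the arm holds its last target. There are 200 camera calls.

### The job

Strip the tube rotator's shaft for washing. First free the bayonet collar by its red tab - feel for the slot in the shaft with a gentle outward pull while you turn the tab towards the robot - slide it off the end of the shaft and lay it in the steel tray without dropping it; then push the white disc, the black spacer and the blue disc off the end so that they drop into the tray too. Do not shift the two sample cups or the petri dish.

Things in the scene. Friction and masses are not known exactly. Their poses are not given: they have to be found in the camera images.
- rotator: Gear unit of a bench tube rotator: fixed white box 112 x 120 mm, 125 mm high (base plate 128 x 136 mm), with a bare horizontal steel shaft. Origin: centre of its underside. y runs along the shaft, which points to -y; z up. Shaft axis at x 0, z 84 mm. Box face at y -60, bearing flange (radius 27 mm) to y -66. The shaft does not turn by itself: the gear holds it.
- shoulder_end (a point): Point on the shaft axis, 110 mm along -y from the rotator's origin, where the dark shoulder ends (radius 17 mm, from the flange to here); the blue disc hangs next to it. About 44 mm of shoulder is bare between flange and disc: two fingers 40 to 48 mm apart can straddle it from above there and push all the parts outwards.
- shaft_end (a point): Centre of the shaft's free end, at rotator y -265 mm; axes as the rotator's. The shaft is 28 mm thick, smooth and oiled. On it from the shoulder outwards: blue disc, black spacer, white disc, collar, 1 to 3 mm of play in all; they hang loosely, centres 1.5 to 2 mm below the shaft axis.
- ring_groove (a point): Point on the shaft axis under the collar, 35 mm inboard of the free end: a ring groove 9 mm wide. From it one straight slot, 10 mm wide, 6 mm deep, runs along the shaft to its end. The slot's angle is not reported (this point's axes are the rotator's): it lies 0.4 to 1.0 rad from the top, towards the robot (rotator -x), and shows on the last 20 mm of the shaft.
- collar: Bayonet collar, 0.16 to 0.26 kg: aluminium sleeve, 45 mm thick, 50 mm long, bore 31 mm, red tab. Origin: on its axis at mid length; y along the bore; z along the tab, upright at start; balanced. An 8.5 mm wide pin inside on the tab's side (y -11 mm) sits in the ring groove: it turns, with 1.5 mm axial play, and slides off outwards only with its pin at the slot (0.15 rad short to 0.08 past).
- collar_tab (a point): Centre of the collar's red round tab head, a disc 28 mm in diameter and 12 mm thick along the shaft, 66 mm from the sleeve's axis and 7 mm outboard of its middle. Its flat faces can be pinched from above with the fingers closing along the shaft; it can turn between the fingers. A 16 x 12 mm stem joins it to the sleeve. It stands clear of the discs.
- disc_front: White tube disc, 92 mm in diameter with eight notches in its rim, rim 10 mm thick, hub 50 mm in diameter and 22 mm long, bore 32 mm, about 0.09 kg. Origin: its centre; y along its bore.
- spacer: Black spacer sleeve, 44 mm thick, bore 32 mm, 36 mm long, about 0.05 kg. Origin: its centre; y along its bore.
- disc_rear: Blue tube disc, the same shape and size as the white one, between the shaft's shoulder and the spacer. Origin: its centre; y along its bore.
- tray: Fixed shallow steel tray under and beyond the shaft's free end, 190 mm (x) x 270 mm (y), walls 24 mm high and 4 mm thick, floor about 4 mm thick. Origin: centre of its underside. Its +y edge lies 35 to 45 mm inboard of the shaft's end, the rest beyond.
- sample_cup_1: Loose sample cup with a red cap, 60 mm across, 62 mm high, behind the shaft; to be left alone. Origin: centre of its underside.
- sample_cup_2: Loose sample cup with a yellow cap, the same size, in front of the shaft; to be left alone. Origin: centre of its underside.
- dish_1: Loose closed petri dish, red inside, 59 mm across, 16 mm high, in front of the gear unit; to be left alone. Origin: centre of its underside.
There are look-alikes about, which are no part of the job. Leave any yellow look-alike of the collar alone. Of the things that look like the disc_rear, the larger one is meant.

How it is judged:
By the outcome, as a careful person would: the job done as asked, in the order asked, and still so for the second after the job is handed in, with the robot touching nothing.
It also fails if it takes over 50 s, if anything falls off the work surface, if the arm or the gripper's body presses on something with over 40 N, if the wrist force passes 120 N, or if a joint passes its speed limit or range.

## Working session

There is one attempt and no reset: what is moved stays moved. The work goes in short steps, Python scripts to look and compute and a shell command to move; the robot and the scene stay as the last step left them, time stands still between calls to the robot, and variables do not carry over. Pictures are saved under pics/ and viewed, at most 10 in all, crops included, and the job is handed in when it is done.

```bash
ls; mkdir -p pics; python3 - <<'E'
from plant import *
import cv2,numpy as np
s=read_state();print(s['time_s'],s['ee_pos'],np.round(s['eef_rot'],3),grip_depth)
a=[]
for n in ["scene","top"]:
    c=capture(n);cv2.imwrite(f'pics/{n}0.png',c['image']);print(n,c['fx'],c['cx'],c['cy'],c['dist_coeffs'],np.round(-c['R'].T@c['t'],3),np.round(c['R'],2).tolist())
E
```

```text
pics
0.0 [0.40958797 0.36664902 0.23814803] [[-0.667  0.745 -0.001]
 [ 0.745  0.667 -0.001]
 [ 0.    -0.001 -1.   ]] 0.0187
scene 411.52913678919094 276.6269074136994 209.2185716207702 [-0.04942127  0.          0.          0.          0.        ] [0.222 0.903 0.534] [[-0.88, -0.48, 0.02], [-0.24, 0.41, -0.88], [0.41, -0.77, -0.48]]
top 408.5496206538284 285.7319007204031 206.72378200317024 [-0.01046817  0.          0.          0.          0.        ] [0.449 0.217 0.958] [[0.02, -1.0, -0.03], [-0.99, -0.01, -0.15], [0.15, 0.03, -0.99]]
```

View pics/scene0.png

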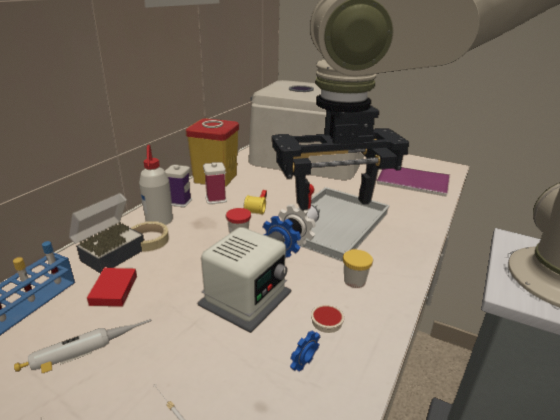

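View pics/top0.png

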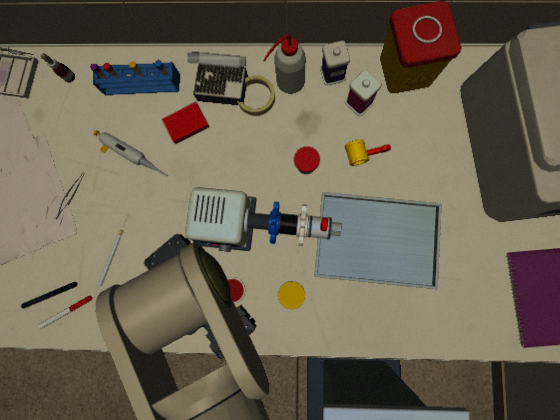

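The scene view shows the rotator at (245,270), the discs at (285,232) and the red tab at (310,190), partly behind a finger. The top view shows the shaft from (245,221) to (342,229), the tab at (325,225) and the tray at (378,240). I'll zoom in on both.

```bash
cat > h.py <<'E'
import cv2,numpy as np
from plant import *
def ray(c,uv):
    K=np.array([[c['fx'],0,c['cx']],[0,c['fy'],c['cy']],[0,0,1]])
    p=cv2.undistortPoints(np.array([[uv]],float),K,np.array(c['dist_coeffs'])).ravel()
    R=np.array(c['R']);d=R.T@np.array([p[0],p[1],1]);return -R.T@np.array(c['t']),d/np.linalg.norm(d)
def plane(c,uv,z):
    o,d=ray(c,uv);return o+d*(z-o[2])/d[2]
def tri(l):
    A=np.zeros((3,3));b=np.zeros(3)
    for c,uv in l:
        o,d=ray(c,uv);P=np.eye(3)-np.outer(d,d);A+=P;b+=P@o
    x=np.linalg.solve(A,b);return x,[round(float(np.linalg.norm(np.cross(x-ray(c,uv)[0],ray(c,uv)[1]))),4) for c,uv in l]
def proj(c,X):
    K=np.array([[c['fx'],0,c['cx']],[0,c['fy'],c['cy']],[0,0,1]])
    return cv2.projectPoints(np.array(X,float).reshape(-1,1,3),cv2.Rodrigues(np.array(c['R']))[0],np.array(c['t'],float),K,np.array(c['dist_coeffs']))[0].reshape(-1,2)
def red(c,roi):
    h=cv2.cvtColor(c['image'],cv2.COLOR_BGR2HSV);m=(((h[...,0]<8)|(h[...,0]>172))&(h[...,1]>140)&(h[...,2]>70)).astype(np.uint8)
    x0,y0,x1,y1=roi;k=np.zeros_like(m);k[y0:y1,x0:x1]=m[y0:y1,x0:x1]
    n,l,st,ce=cv2.connectedComponentsWithStats(k);return [(ce[i].round(1).tolist(),st[i].tolist()) for i in range(1,n) if st[i][4]>8]
E
python3 - <<'E'
from h import *
t=capture('top');s=capture('scene')
print(red(t,(310,200,350,250)),red(s,(290,170,330,215)))
a=cv2.resize(t['image'][180:270,180:355],None,fx=4.5,fy=4.5,interpolation=cv2.INTER_CUBIC)[:,:790]
b=cv2.resize(s['image'][170:260,250:370],None,fx=4,fy=4,interpolation=cv2.INTER_CUBIC)
cv2.imwrite('pics/ta.png',a);cv2.imwrite('pics/sb.png',b)
E
```

```text
[([324.2, 223.8], [321, 218, 7, 13, 73])] [([309.9, 194.0], [308, 184, 6, 24, 70])]
```

View pics/ta.png

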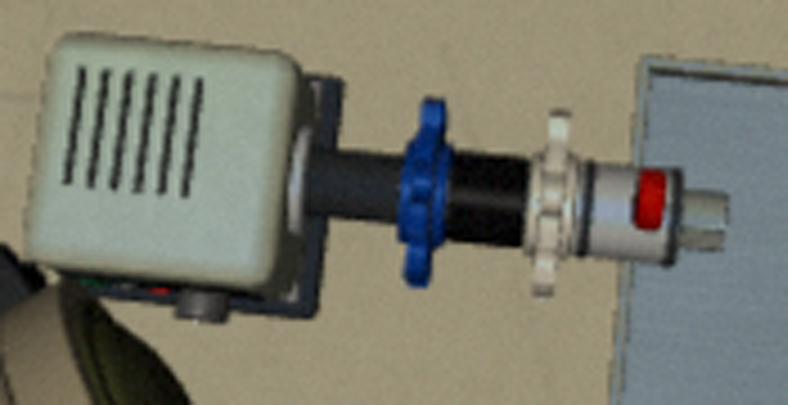

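View pics/sb.png

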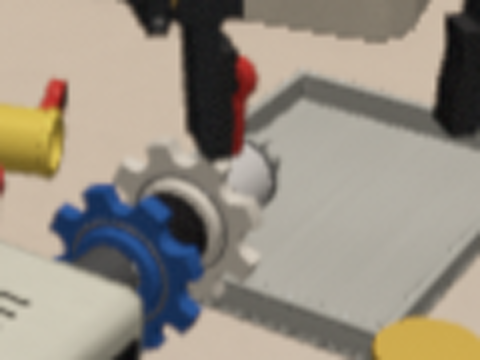

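The top crop shows the shoulder axis at full-image (258,221) and the shaft end at (341.6,229). The slot is a dark line on the robot side of the stub. In the scene view the finger hides part of the tab.

```bash
python3 - <<'E'
from h import *
t=capture('top');s=capture('scene')
A=plane(t,(257.8,220.9),.084);B=plane(t,(341.6,228.9),.084)
d=(B-A)/np.linalg.norm(B-A);print('shoulder pt',A,'end',B,d, 'yaw',np.arctan2(d[0],-d[1]))
f=lambda x,y:(180+x/4.5,180+y/4.5)
T=plane(t,(324.2,223.8),.160);print('tab top',T,'tabaxis dist from end',(B-T)@d)
for n,u in dict(blue=(430,190),white=(552,200),collar_in=(585,210),collar_out=(680,215),flange=(300,180),trayNW=(640,60)).items():
    P=plane(t,f(*u),.084);print(n,P.round(4),round((B-P)@d,4))
print(tri([(t,(324.2,222)),(s,(311,188))]))
st=read_state();R=np.array(st['eef_rot']);print('tool delta to tab',R.T@(T-st['ee_pos']))
w=capture('wrist');print('wrist cam in tool',R.T@(-w['R'].T@w['t']-st['ee_pos']),np.round(R.T@np.array(w['R']).T,2))
E
```

```text
shoulder pt [0.551955   0.30622788 0.084     ] end [0.53746032 0.12600484 0.084     ] [-0.08016749 -0.99678141  0.        ] yaw -0.08025360934125295
tab top [0.5392556  0.16783084 0.16      ] tabaxis dist from end 0.04183530222001734
blue [0.5497 0.2678 0.084 ] 0.1423
white [0.5458 0.2093 0.084 ] 0.0837
collar_in [0.5412 0.1936 0.084 ] 0.0676
collar_out [0.5395 0.1484 0.084 ] 0.0225
flange [0.5535 0.3304 0.084 ] 0.205
trayNW [0.6143 0.1678 0.084 ] 0.0478
(array([0.5391243 , 0.16557118, 0.15091884]), [0.005, 0.005])
tool delta to tab [-0.2345426  -0.0361055   0.07855066]
wrist cam in tool [ 0.08069996 -0.00144943 -0.14621639] [[-0.   -0.95 -0.31]
 [ 1.   -0.   -0.  ]
 [ 0.   -0.31  0.95]]
```

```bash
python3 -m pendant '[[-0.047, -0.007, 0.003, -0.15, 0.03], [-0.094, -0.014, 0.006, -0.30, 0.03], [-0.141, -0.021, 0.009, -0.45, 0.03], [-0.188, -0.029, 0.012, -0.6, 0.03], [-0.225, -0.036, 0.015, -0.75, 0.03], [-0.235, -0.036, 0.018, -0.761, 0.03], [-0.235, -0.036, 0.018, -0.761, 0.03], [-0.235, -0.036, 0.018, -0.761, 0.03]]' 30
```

```text
refused: ROWS must be one flat list, 5 numbers to a row, no inner brackets. Nothing was moved.
```

The call was refused and nothing moved: it wants one flat list, 5 numbers to a row, no inner brackets. Same move again in that form.

```bash
python3 -m pendant '[-0.047, -0.007, 0.003, -0.15, 0.03, -0.094, -0.014, 0.006, -0.30, 0.03, -0.141, -0.021, 0.009, -0.45, 0.03, -0.188, -0.029, 0.012, -0.6, 0.03, -0.225, -0.036, 0.015, -0.75, 0.03, -0.235, -0.036, 0.018, -0.761, 0.03, -0.235, -0.036, 0.018, -0.761, 0.03, -0.235, -0.036, 0.018, -0.761, 0.03]' 30
python3 - <<'E'
from h import *
w=capture('wrist');s=capture('scene');print(read_state()['time_s'],np.round(read_state()['eef_rot'],3).tolist())
b=cv2.resize(s['image'][150:270,230:370],None,fx=2.8,fy=2.8)
b=cv2.resize(b,(392,420));cv2.imwrite('pics/w1.png',np.hstack([w['image'][:, 120:500],b]))
E
```

```text
time_s: 1.15
ee_pos: [0.5394, 0.1681, 0.2207]
eef_rot: [[-0.997, 0.082, -0.0], [0.082, 0.997, 0.0], [0.0, 0.0, -1.0]]
wrist_force: [-0.2, -0.7, 0.1]
grip_width: 0.0302
grip_force: 0.0
1.25 [[-0.997, 0.08, 0.0], [0.08, 0.997, 0.0], [-0.0, 0.0, -1.0]]
```

View pics/w1.png

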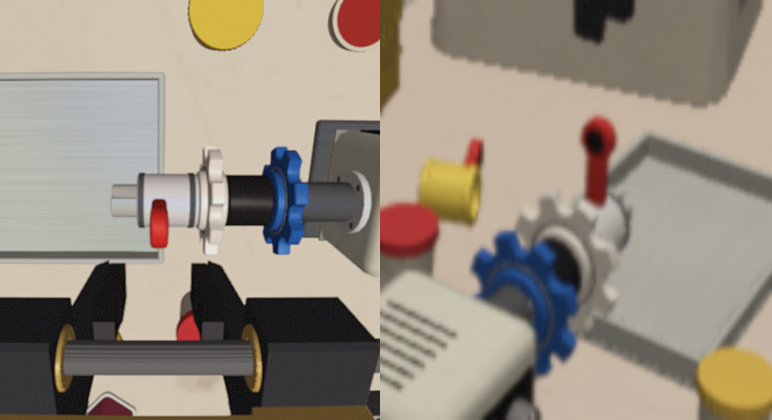

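The wrist view shows the tab at about (280,222), the shaft end at (231,200) and the shoulder at (448,203). The scene view now shows the tab head clear, at about (308,189).

```bash
python3 - <<'E'
from h import *
w=capture('wrist');t=capture('top');s=capture('scene')
rw=red(w,(255,190,300,260));rt=red(t,(310,200,350,250));rs=red(s,(290,170,330,215));print(rw,rt,rs)
sh=(307.9,189.1)
print('head w/s',tri([(w,rw[0][0]),(s,sh)]))
print('end',tri([(w,(231,200.5)),(t,(341.6,228.9))]),'shoulder',tri([(w,(448,202.5)),(t,proj(t,plane(w,(448,202.5),.084))[0])])[0])
E=plane(w,(231,200.5),.084);S=plane(w,(448,202.5),.084);d=(E-S)/np.linalg.norm(E-S);print(E,S,d)
for n,u in dict(collar_out=(258,200),tab=(279.5,222)).items():
  P=plane(w,u,.084 if n!='tab' else .148);print(n,P,(E-P)@d)
im=w['image'][170:235,220:270];cv2.imwrite('pics/w2.png',cv2.resize(im,None,fx=9,fy=9,interpolation=cv2.INTER_CUBIC))
E
```

```text
[([277.7, 224.5], [269, 200, 18, 48, 749])] [] [([307.8, 195.5], [303, 184, 11, 24, 150])]
head w/s (array([0.53901404, 0.1669047 , 0.14745071]), [0.0012, 0.0012])
end (array([0.53830218, 0.12548328, 0.07652124]), [0.0003, 0.0003]) shoulder [0.55283345 0.31159845 0.084     ]
[0.53629695 0.12696518 0.084     ] [0.55283345 0.31159845 0.084     ] [-0.08920697 -0.99601311  0.        ]
collar_out [0.53769848 0.1498398  0.084     ] 0.022908447000391727
tab [0.53593416 0.16802071 0.148     ] 0.04085948352672927
```

View pics/w2.png

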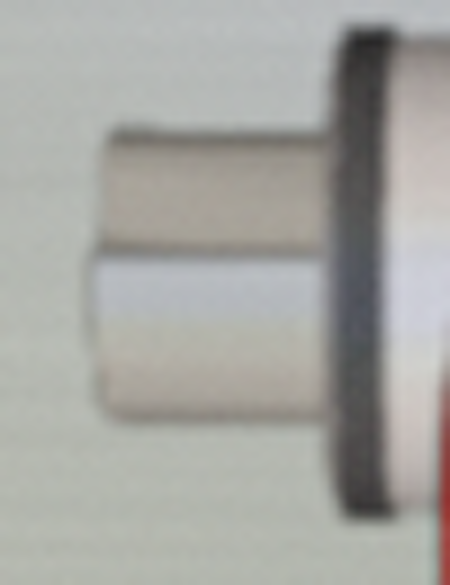

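The slot edge seen from the wrist puts the slot at roughly 0.8 rad from the top. I'll grip the tab next.

```bash
python3 -m pendant '[0, 0, 0.04, 0, 0.03, 0, 0, 0.07, 0, 0.03, 0, 0, 0.092, 0, 0.03, 0, 0, 0.092, 0, 0.03, 0, 0, 0.092, 0, 0.008, 0, 0, 0.092, 0, 0.008, 0, 0, 0.092, 0, 0.008, 0, 0, 0.092, 0, 0.008]' 25; python3 -c "
from plant import *;print(read_state()['wrist_force'],read_state()['torque'])"
```

```text
time_s: 2.2
ee_pos: [0.5403, 0.1678, 0.1302]
eef_rot: [[-0.997, 0.08, 0.003], [0.08, 0.997, 0.0], [-0.003, 0.001, -1.0]]
wrist_force: [0.4, 0.3, 6.6]
grip_width: 0.012
grip_force: 25.0
[0.3716674  0.25205069 6.62077035] [0.12769253 0.08972642 0.02088051]
```

```bash
python3 -m pendant '[0.0066, 0, 0.0003, 0, 0.008, 0.0131, 0, 0.0013, 0, 0.008, 0.0195, 0, 0.003, 0, 0.008, 0.0257, -0.001, 0.0052, 0, 0.008, 0.0287, -0.002, 0.0066, 0, 0.008, 0.0316, -0.003, 0.0081, 0, 0.008, 0.0316, -0.003, 0.0081, 0, 0.008]'
```

```text
time_s: 2.9
ee_pos: [0.5075, 0.1673, 0.1207]
eef_rot: [[-0.997, 0.08, -0.001], [0.08, 0.997, 0.0], [0.001, 0.0, -1.0]]
wrist_force: [-0.8, 1.5, 4.5]
grip_width: 0.012
grip_force: 25.0
```

```bash
python3 -m pendant '[0.0029, -0.001, 0.0016, 0, 0.008, 0.0057, -0.002, 0.0034, 0, 0.008, 0.0057, -0.002, 0.0034, 0, 0.008]';python3 -m pendant '[0.0026, 0, 0.002, 0, 0.008, 0.0052, 0, 0.004, 0, 0.008, 0.0052, 0, 0.004, 0, 0.008]'
```

```text
time_s: 3.2
ee_pos: [0.5017, 0.1654, 0.117]
eef_rot: [[-0.997, 0.08, -0.001], [0.08, 0.997, -0.0], [0.001, -0.0, -1.0]]
wrist_force: [1.4, -0.1, 3.3]
grip_width: 0.0118
grip_force: 25.0
time_s: 3.5
ee_pos: [0.4965, 0.1659, 0.1129]
eef_rot: [[-0.997, 0.08, -0.001], [0.08, 0.997, -0.0], [0.001, -0.0, -1.0]]
wrist_force: [1.2, -0.5, 3.2]
grip_width: 0.0118
grip_force: 25.0
```

```bash
python3 -m pendant '[0, -0.0015, 0, 0, 0.008, 0, -0.003, 0, 0, 0.008, 0, -0.003, 0, 0, 0.008]'; python3 - <<'E'
from h import *
w=capture('wrist');cv2.imwrite('pics/w3.png',cv2.resize(w['image'][130:290,180:400],None,fx=3,fy=3))
E
```

```text
time_s: 3.8
ee_pos: [0.4964, 0.1629, 0.113]
eef_rot: [[-0.997, 0.08, -0.001], [0.08, 0.997, -0.0], [0.001, -0.0, -1.0]]
wrist_force: [1.7, 0.8, 1.6]
grip_width: 0.0118
grip_force: 25.0
```

View pics/w3.png

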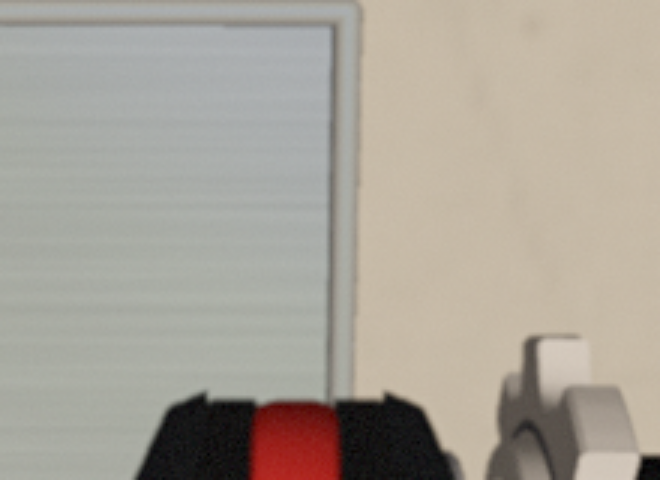

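The tab is held between the fingers and a gap to the white hub is showing. The pull meets no resistance, so the pin is probably in the slot. I'll pull a little further and watch the force.

```bash
python3 -m pendant '[0, -0.003, 0, 0, 0.008, 0, -0.006, 0, 0, 0.008, 0, -0.008, 0, 0, 0.008, 0, -0.008, 0, 0, 0.008]'
```

```text
time_s: 4.25
ee_pos: [0.4958, 0.1547, 0.1131]
eef_rot: [[-0.997, 0.08, -0.001], [0.08, 0.997, -0.0], [0.001, -0.0, -1.0]]
wrist_force: [0.5, -1.5, 0.6]
grip_width: 0.0118
grip_force: 25.0
```

```bash
python3 -m pendant '[0, -0.006, 0, 0, 0.008, 0, -0.012, 0, 0, 0.008, 0, -0.018, 0, 0, 0.008, 0, -0.024, 0, 0, 0.008, 0, -0.03, 0, 0, 0.008]' 35;python3 -m pendant '[0, -0.008, 0, 0, 0.008, 0, -0.016, 0, 0, 0.008, 0, -0.024, 0, 0, 0.008, 0, -0.032, 0, 0, 0.008, 0, -0.04, 0, 0, 0.008, 0, -0.05, 0, 0, 0.008, 0, -0.06, 0, 0, 0.008, 0, -0.06, 0, 0, 0.008]'; python3 - <<'E'
from h import *
s=capture('scene');t=capture('top');cv2.imwrite('pics/s4.png',np.hstack([cv2.resize(s['image'][130:270,250:390],None,fx=2.8,fy=2.8),cv2.resize(t['image'][170:310,280:420],None,fx=2.8,fy=2.8)]))
E
```

```text
time_s: 4.75
ee_pos: [0.4934, 0.1245, 0.1131]
eef_rot: [[-0.997, 0.08, -0.001], [0.08, 0.997, -0.0], [0.001, -0.0, -1.0]]
wrist_force: [-0.0, -0.1, -1.3]
grip_width: 0.0114
grip_force: 35.0
time_s: 5.55
ee_pos: [0.4889, 0.0642, 0.1133]
eef_rot: [[-0.997, 0.081, -0.0], [0.081, 0.997, -0.0], [0.0, -0.0, -1.0]]
wrist_force: [-0.3, 0.3, -1.6]
grip_width: 0.0117
grip_force: 35.0
```

View pics/s4.png

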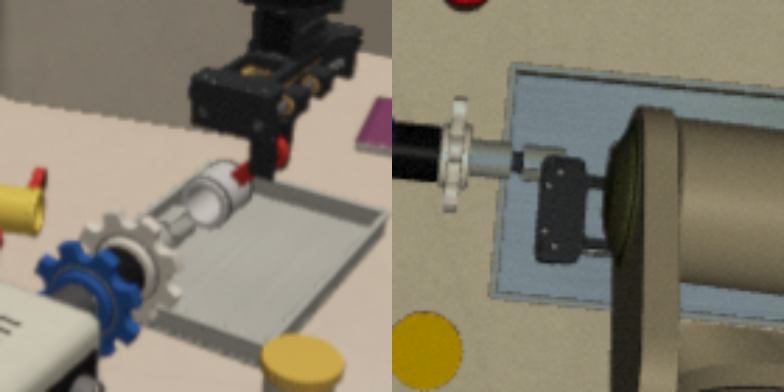

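The collar is off the shaft and held with its tab tilted at about 0.7 rad, and it hasn't swung. Next I'll carry it over the far half of the tray and lower it.

```bash
python3 -m pendant '[0, -0.01, 0, 0, 0.008, 0, -0.025, 0, 0, 0.008, -0.004, -0.045, 0, 0, 0.008, -0.008, -0.065, 0, 0, 0.008, -0.012, -0.085, 0.01, 0, 0.008, -0.015, -0.1, 0.02, 0, 0.008, -0.015, -0.105, 0.03, 0, 0.008, -0.015, -0.105, 0.04, 0, 0.008, -0.015, -0.105, 0.045, 0, 0.008, -0.015, -0.105, 0.045, 0, 0.008]'; python3 -m pendant '[0, 0, 0.003, 0, 0.008, 0, 0, 0.006, 0, 0.008, 0, 0, 0.006, 0, 0.008]';python3 -m pendant '[0, 0, 0.002, 0, 0.008, 0, 0, 0.004, 0, 0.008, 0, 0, 0.004, 0, 0.008]'; python3 - <<'E'
from h import *
s=capture('scene')
cv2.imwrite('pics/s5.png',cv2.resize(s['image'][120:240,260:400],None,fx=4,fy=4))
E
```

```text
time_s: 6.65
ee_pos: [0.495, -0.0397, 0.0675]
eef_rot: [[-0.997, 0.079, -0.002], [0.079, 0.997, 0.001], [0.002, 0.001, -1.0]]
wrist_force: [0.3, 0.1, -1.7]
grip_width: 0.0119
grip_force: 35.0
time_s: 6.95
ee_pos: [0.4954, -0.0403, 0.0621]
eef_rot: [[-0.997, 0.079, -0.0], [0.079, 0.997, 0.0], [0.0, 0.0, -1.0]]
wrist_force: [-0.2, -0.2, -1.7]
grip_width: 0.012
grip_force: 35.0
time_s: 7.25
ee_pos: [0.4955, -0.0405, 0.0582]
eef_rot: [[-0.997, 0.08, 0.0], [0.08, 0.997, -0.0], [-0.0, -0.0, -1.0]]
wrist_force: [0.1, 0.3, -1.8]
grip_width: 0.0113
grip_force: 35.0
```

View pics/s5.png

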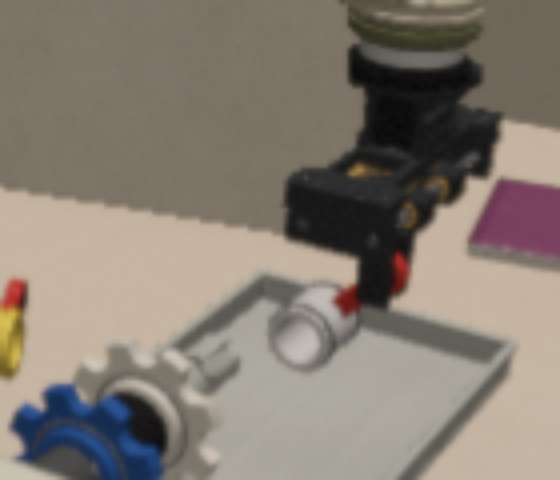

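The collar hangs just above the tray floor with no contact yet (Fz is -1.8). I'll keep lowering it in small steps.

```bash
for i in 1 2 3; do python3 -m pendant '[0, 0, 0.001, 0, 0.008, 0, 0, 0.0015, 0, 0.008, 0, 0, 0.0015, 0, 0.008]' | grep -E "ee_pos|force"; done
```

```text
ee_pos: [0.4952, -0.0405, 0.0577]
wrist_force: [-4.7, 0.1, 11.2]
grip_force: 35.0
ee_pos: [0.4946, -0.0404, 0.057]
wrist_force: [-12.1, -0.3, 22.9]
grip_force: 35.0
ee_pos: [0.4937, -0.0404, 0.0556]
wrist_force: [-16.4, -0.3, 28.7]
grip_force: 35.0
```

```bash
python3 -m pendant '[0, 0, -0.0015, 0, 0.008, 0, 0, -0.003, 0, 0.008, 0, 0, -0.003, 0, 0.008]';  python3 -m pendant '[0, 0, 0, 0, 0.008, 0, 0, 0, 0, 0.008]' 6; python3 -m pendant '[0, 0, 0, 0, 0.016, 0, 0, 0, 0, 0.022, 0, 0, 0, 0, 0.03, 0, 0, 0, 0, 0.03]';python3 - <<'E'
from h import *
s=capture('scene')
cv2.imwrite('pics/s6.png',cv2.resize(s['image'][120:240,260:400],None,fx=4,fy=4))
E
```

```text
time_s: 8.5
ee_pos: [0.4957, -0.0406, 0.0568]
eef_rot: [[-0.997, 0.08, 0.001], [0.08, 0.997, -0.0], [-0.001, -0.0, -1.0]]
wrist_force: [0.5, 0.6, -0.9]
grip_width: 0.0114
grip_force: 35.0
time_s: 8.7
ee_pos: [0.4956, -0.0405, 0.0567]
eef_rot: [[-0.997, 0.08, -0.0], [0.08, 0.997, -0.0], [0.0, -0.0, -1.0]]
wrist_force: [-1.3, -0.3, 0.2]
grip_width: 0.0119
grip_force: 6.0
time_s: 9.1
ee_pos: [0.4955, -0.0405, 0.0567]
eef_rot: [[-0.997, 0.08, 0.0], [0.08, 0.997, -0.0], [-0.0, -0.0, -1.0]]
wrist_force: [0.3, 0.3, -0.9]
grip_width: 0.03
grip_force: 0.0
```

View pics/s6.png

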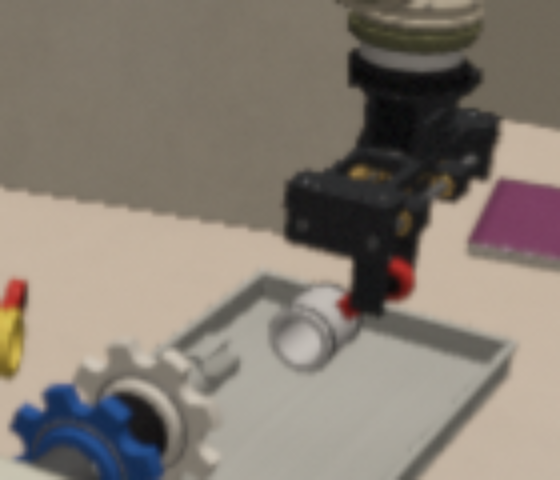

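The collar is released and resting in the tray. I'll raise the gripper and work out the move to the shoulder.

```bash
python3 -m pendant '[0, 0, -0.04, 0, 0.03, 0, 0, -0.08, 0, 0.03, 0, 0, -0.12, 0, 0.042, 0, 0, -0.15, 0, 0.042, 0, 0, -0.15, 0, 0.042]';python3 - <<'E'
from h import *
st=read_state();R=np.array(st['eef_rot']);p=np.array(st['ee_pos']);print(st['qpos'],st['grip_width'],p)
w=capture('wrist');print(red(w,(0,0,560,330)))
d=np.array([-.085,-.9964,0]);E=np.array([.537,.1262,.084])
T=E-.177*d;T[2]=p[2];print(T,R.T@(T-p)); print('d in tool',R.T@d)
E
```

```text
time_s: 9.65
ee_pos: [0.4968, -0.0409, 0.2105]
eef_rot: [[-0.997, 0.08, 0.007], [0.08, 0.997, -0.002], [-0.008, -0.002, -1.0]]
wrist_force: [0.3, -0.7, -0.2]
grip_width: 0.0417
grip_force: 0.0
[-3.20006305e-01  3.11667108e-01  1.49061976e+00  1.31029814e-06
  1.33154430e+00 -1.81114801e+00] 0.04167538044651507 [ 0.49682028 -0.04086002  0.21052197]
[([278.6, 190.7], [272, 168, 14, 48, 581])]
[0.552045   0.3025628  0.21052197] [-0.02772484  0.34672778 -0.00043118]
d in tool [ 0.00545303 -1.00000248  0.00180527]
```

```bash
python3 -m pendant '[-0.0028, 0.035, 0, 0.15, 0.044, -0.0055, 0.07, 0, 0.3, 0.044, -0.008, 0.105, 0, 0.45, 0.044, -0.011, 0.14, 0, 0.6, 0.044, -0.014, 0.175, 0, 0.75, 0.044, -0.017, 0.21, 0, 0.9, 0.044, -0.019, 0.245, 0, 1.05, 0.044, -0.022, 0.28, 0, 1.2, 0.044, -0.025, 0.315, 0, 1.35, 0.044, -0.0277, 0.335, 0, 1.5, 0.044, -0.0277, 0.3467, 0, 1.571, 0.044, -0.0277, 0.3467, 0, 1.571, 0.044, -0.0277, 0.3467, 0, 1.571, 0.044]';python3 - <<'E'
from h import *
s=capture('scene');w=capture('wrist')
cv2.imwrite('pics/s7.png',np.hstack([cv2.resize(s['image'][140:320,190:350],(373,420)),w['image'][:,90:500]]))
E
```

```text
time_s: 11.0
ee_pos: [0.5504, 0.3025, 0.2054]
eef_rot: [[0.078, 0.997, -0.002], [0.997, -0.078, -0.001], [-0.001, -0.002, -1.0]]
wrist_force: [-0.7, 0.2, 1.0]
grip_width: 0.0441
grip_force: 0.0
```

View pics/s7.png

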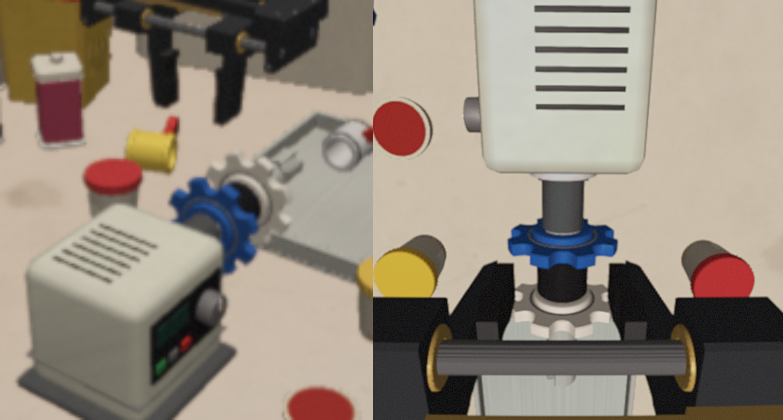

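The scene view shows the collar lying still in the tray. The wrist view shows the shoulder axis at about (279,200), the blue disc's rim at row 222-265 and the flange at row 176. That's enough pictures; from here I'll use numbers only.

```bash
python3 - <<'E'
from h import *
w=capture('wrist');st=read_state();R=np.array(st['eef_rot']);p=np.array(st['ee_pos'])
for u,z in [((279,180),.101),((279,215),.101),((279.5,176),.111),((279.5,224),.128),((279.5,180),.084),((279.5,215),.084)]:
    P=plane(w,u,z);print(u,z,P.round(4),(R.T@(P-p)).round(4))
h=cv2.cvtColor(w['image'],cv2.COLOR_BGR2HSV);m=((h[...,0]>100)&(h[...,0]<130)&(h[...,1]>150)).astype(np.uint8)
n,l,sx,c=cv2.connectedComponentsWithStats(m);i=1+np.argmax(sx[1:,4]);print(sx[i],c[i]);x,y,W,H=sx[i][:4]
print('blue rim near edge',plane(w,(x+W/2,y),.128))
E
```

```text
(279, 180) 0.101 [0.5527 0.3242 0.101 ] [0.0222 0.0003 0.1054]
(279, 215) 0.101 [0.5506 0.297  0.101 ] [-0.005   0.0003  0.1055]
(279.5, 176) 0.111 [0.5534 0.3293 0.111 ] [0.0274 0.0006 0.0954]
(279.5, 224) 0.128 [0.5511 0.2996 0.128 ] [-0.0024  0.0006  0.0785]
(279.5, 180) 0.084 [0.5528 0.3202 0.084 ] [0.0183 0.0007 0.1224]
(279.5, 215) 0.084 [0.5505 0.2912 0.084 ] [-0.0108  0.0007  0.1225]
[ 226  220  107   50 3061] [279.10486769 245.74844822]
blue rim near edge [0.55128559 0.30247458 0.128     ]
```

```bash
python3 -m pendant '[0, 0.0005, 0.03, 0, 0.044, 0, 0.0005, 0.06, 0, 0.044, 0, 0.0005, 0.09, 0, 0.044, 0, 0.0005, 0.11, 0, 0.044, 0, 0.0005, 0.125, 0, 0.044, 0, 0.0005, 0.133, 0, 0.044, 0, 0.0005, 0.133, 0, 0.044]';python3 -m pendant '[-0.008, 0, 0, 0, 0.044, -0.016, 0, 0, 0, 0.044, -0.024, 0, 0, 0, 0.044, -0.03, 0, 0, 0, 0.044, -0.03, 0, 0, 0, 0.044]'
```

```text
time_s: 11.85
ee_pos: [0.551, 0.3023, 0.073]
eef_rot: [[0.08, 0.997, -0.002], [0.997, -0.08, -0.001], [-0.001, -0.001, -1.0]]
wrist_force: [0.1, 0.2, -0.5]
grip_width: 0.0438
grip_force: 0.0
time_s: 12.35
ee_pos: [0.549, 0.272, 0.0741]
eef_rot: [[0.081, 0.997, 0.0], [0.997, -0.081, -0.0], [-0.0, 0.0, -1.0]]
wrist_force: [0.0, 0.3, -0.1]
grip_width: 0.0442
grip_force: 0.0
```

```bash
python3 -m pendant '[-0.008, 0, 0, 0, 0.044, -0.016, 0, 0, 0, 0.044, -0.024, 0, 0, 0, 0.044, -0.032, 0, 0, 0, 0.044, -0.04, 0, 0, 0, 0.044, -0.048, 0, 0, 0, 0.044, -0.056, -0.0005, 0, 0, 0.044, -0.064, -0.0005, 0, 0, 0.044, -0.064, -0.0005, 0, 0, 0.044]';python3 - <<'E'
from h import *
s=capture('scene');t=capture('top')
def big(c,lo,hi):
    m=cv2.inRange(cv2.cvtColor(c['image'],cv2.COLOR_BGR2HSV),lo,hi);n,l,st,ce=cv2.connectedComponentsWithStats(m);return [(ce[i].round().tolist(),st[i].tolist()) for i in range(1,n) if st[i][4]>60]
print([b for b in big(s,(100,150,40),(130,255,255))]);print(red(s,(290,130,400,240)))
E
```

```text
time_s: 13.25
ee_pos: [0.5432, 0.2081, 0.0738]
eef_rot: [[0.081, 0.997, -0.0], [0.997, -0.081, -0.0], [-0.0, -0.0, -1.0]]
wrist_force: [-0.2, -0.4, -0.1]
grip_width: 0.0444
grip_force: 0.0
[([313.0, 227.0], [302, 214, 19, 25, 120]), ([305.0, 351.0], [291, 332, 28, 38, 531])]
[([355.8, 194.6], [346, 189, 20, 12, 104])]
```

```bash
python3 -m pendant '[-0.006, 0, 0, 0, 0.044, -0.012, 0, 0, 0, 0.044, -0.018, 0, 0, 0, 0.044, -0.024, 0, 0, 0, 0.044, -0.03, 0, 0, 0, 0.044, -0.036, -0.0005, 0, 0, 0.044, -0.036, -0.0005, 0, 0, 0.044, -0.036, -0.0005, 0, 0, 0.044]';python3 -m pendant '[-0.006, 0, 0, 0, 0.044, -0.012, 0, 0, 0, 0.044, -0.018, 0, 0, 0, 0.044, -0.024, 0, 0, 0, 0.044, -0.03, 0, 0, 0, 0.044, -0.036, -0.0005, 0, 0, 0.044, -0.042, -0.0005, 0, 0, 0.044, -0.048, -0.0005, 0, 0, 0.044, -0.054, -0.0005, 0, 0, 0.044, -0.054, -0.0005, 0, 0, 0.044, -0.054, -0.0005, 0, 0, 0.044]'
```

```text
time_s: 14.15
ee_pos: [0.5399, 0.1732, 0.0738]
eef_rot: [[0.08, 0.997, -0.0], [0.997, -0.08, -0.0], [-0.0, -0.0, -1.0]]
wrist_force: [0.0, -0.3, -0.0]
grip_width: 0.0437
grip_force: 0.0
time_s: 15.25
ee_pos: [0.5355, 0.1196, 0.0742]
eef_rot: [[0.08, 0.997, 0.001], [0.997, -0.08, 0.0], [0.0, 0.001, -1.0]]
wrist_force: [1.2, 3.4, 4.1]
grip_width: 0.0442
grip_force: 2.5
```

```bash
cat >> h.py <<'E'
def blobs(c,lo,hi,a=40):
    m=cv2.inRange(cv2.cvtColor(c['image'],cv2.COLOR_BGR2HSV),lo,hi);n,l,st,ce=cv2.connectedComponentsWithStats(m);return [(ce[i].round(1).tolist(),st[i].tolist()) for i in range(1,n) if st[i][4]>a]
E
python3 - <<'E'
from h import *
s=capture('scene');t=capture('top');w=capture('wrist')
for n,c in zip('stw',(s,t,w)): print(n,blobs(c,(100,150,40),(130,255,255)))
d=np.array([-.085,-.9964,0]);E=np.array([.537,.1262,.084])
for n,c in zip('stw',(s,t,w)): print(n,proj(c,[E,E+.03*d,E+[0,0,-.08]+.05*d]).round().tolist())
st=read_state();print(st['wrist_force'],st['grip_force'],st['time_s'])
E
```

```text
s [([318.8, 194.2], [310, 190, 17, 10, 53]), ([318.7, 199.7], [312, 198, 13, 5, 44]), ([327.1, 217.3], [311, 205, 28, 22, 161]), ([304.7, 350.5], [291, 332, 28, 38, 532])]
t [([136.8, 79.6], [93, 60, 85, 35, 1827]), ([181.1, 292.8], [167, 288, 30, 10, 172])]
w [([320.7, 256.1], [313, 240, 19, 36, 455]), ([232.4, 264.8], [211, 256, 35, 22, 232]), ([277.6, 307.8], [225, 271, 108, 70, 3533]), ([272.2, 390.3], [212, 376, 110, 39, 2781])]
s [[315.0, 208.0], [321.0, 203.0], [323.0, 228.0]]
t [[342.0, 229.0], [356.0, 231.0], [359.0, 235.0]]
w [[281.0, 274.0], [281.0, 331.0], [280.0, 283.0]]
[1.74992339 4.05729294 4.08867771] 2.7594254660448314 15.4
```

```bash
python3 -m pendant '[-0.006, 0, 0, 0, 0.044, -0.012, 0, 0, 0, 0.044, -0.012, 0, 0, 0, 0.044]';python3 -m pendant '[-0.006, 0, 0, 0, 0.044, -0.012, 0, 0, 0, 0.044, -0.012, 0, 0, 0, 0.044]'; python3 - <<'E'
from h import *
s=capture('scene');w=capture('wrist')
for n,c in zip('sw',(s,w)): print(n,blobs(c,(100,150,40),(130,255,255)))
E
```

```text
time_s: 15.7
ee_pos: [0.5339, 0.1071, 0.0736]
eef_rot: [[0.08, 0.997, -0.001], [0.997, -0.08, -0.0], [-0.0, -0.001, -1.0]]
wrist_force: [0.3, 3.5, 2.4]
grip_width: 0.0441
grip_force: 1.9
time_s: 16.0
ee_pos: [0.5339, 0.0962, 0.075]
eef_rot: [[0.08, 0.997, 0.003], [0.997, -0.081, 0.002], [0.002, 0.003, -1.0]]
wrist_force: [0.3, 10.0, 13.5]
grip_width: 0.0439
grip_force: 7.4
s [([321.1, 198.2], [315, 194, 15, 14, 86]), ([331.6, 212.9], [317, 201, 27, 22, 161]), ([304.7, 350.5], [291, 332, 28, 38, 531])]
w [([279.9, 250.9], [207, 231, 125, 44, 1985]), ([278.3, 297.3], [225, 258, 108, 83, 4769]), ([272.5, 390.1], [212, 376, 110, 39, 2710])]
```

```bash
python3 -m pendant '[0.006, 0, 0, 0, 0.044, 0.01, 0, -0.005, 0, 0.044, 0.01, 0, -0.03, 0, 0.044, 0.01, 0, -0.06, 0, 0.044, 0.01, 0, -0.1, 0, 0.044, 0.01, 0, -0.12, 0, 0.044]';python3 -m pendant '[0.05, 0, 0, 0, 0.044, 0.1, 0, 0, 0, 0.044, 0.12, 0, 0, 0, 0.044, 0.12, 0, 0, 0, 0.044]'; python3 - <<'E'
from h import *
s=capture('scene');t=capture('top');w=capture('wrist')
for n,c in zip('stw',(s,t,w)): print(n,blobs(c,(100,150,40),(130,255,255)))
print(red(s,(290,130,400,240)))
for n,c in zip('stw',(s,t,w)):print(n,proj(c,[[.536,.126,.084],[.53,.08,.004],[.53,-.01,.004],[.53,.08,.05],[.53,.08,.1]]).round().tolist())
E
```

```text
time_s: 16.7
ee_pos: [0.5342, 0.1053, 0.1965]
eef_rot: [[0.08, 0.997, 0.002], [0.997, -0.08, -0.001], [-0.001, 0.002, -1.0]]
wrist_force: [0.1, -0.3, -0.9]
grip_width: 0.0443
grip_force: 0.0
time_s: 17.1
ee_pos: [0.5429, 0.2273, 0.1931]
eef_rot: [[0.077, 0.997, -0.002], [0.997, -0.077, -0.001], [-0.001, -0.001, -1.0]]
wrist_force: [0.7, -1.2, 0.3]
grip_width: 0.0438
grip_force: 0.0
s [([327.7, 218.8], [308, 200, 33, 36, 255]), ([323.6, 219.4], [312, 208, 21, 21, 165]), ([304.7, 350.5], [291, 332, 28, 38, 532])]
t [([137.1, 79.6], [93, 60, 85, 35, 1838]), ([358.4, 232.9], [352, 217, 13, 34, 204]), ([181.2, 292.8], [167, 288, 30, 10, 175])]
w [([253.2, 319.9], [224, 282, 71, 59, 1500]), ([303.1, 318.3], [285, 285, 32, 55, 641])]
[([356.4, 193.8], [347, 188, 19, 12, 98])]
s [[316.0, 208.0], [323.0, 229.0], [337.0, 214.0], [325.0, 213.0], [326.0, 194.0]]
t [[342.0, 230.0], [358.0, 236.0], [397.0, 236.0], [361.0, 234.0], [364.0, 232.0]]
w [[279.0, 317.0], [277.0, 309.0], [283.0, 373.0], [277.0, 336.0], [277.0, 373.0]]
```

```bash
python3 - <<'E'
from h import *
t=capture('top');s=capture('scene');a=cv2.imread('pics/top0.png')
im=t['image'];df=(np.abs(im.astype(int)-a).max(2)>25).astype(np.uint8);
hs=cv2.cvtColor(im,cv2.COLOR_BGR2HSV)
sub=slice(196,286),slice(326,440)
h=hs[sub];d=df[sub]
cls=np.full(d.shape,'.');cls[d>0]='o';cls[(h[...,2]<60)]='k';cls[(h[...,0]>100)&(h[...,0]<130)&(h[...,1]>150)]='B';cls[((h[...,0]<8)|(h[...,0]>172))&(h[...,1]>140)]='R'
cls[(d>0)&(h[...,2]>150)&(h[...,1]<60)]='W'
for r in cls[14:70:2,:110:2]: print(''.join(r))
E
```

```text
oookkoooooooo..........................................
oookkoooooooo.............WWW..........................
oookkkooooooo.............WWW..........................
oookkkoooooooo.......o...WWWWW..WW.....................
o.okkkooooooooBBo...oWWWWWWWWWWWWWW....................
oookkkooooooooBBB...WWWW.ooWW..WWWW....................
kkkkkkkoooooooBBB..oWWW.WWWWWWWoWWW....................
k.okkkkooooooooBB...oWW.WWWoo.WWoWW...ookoooooo.oo.....
kookkkk.oooooooBB...oWo.Wo...ooWWoWo..kkko..o..ooko....
k.ookkkooooooooBBBkkkkkkk.....ooWoWWWW.oooo.......k....
k..okkkooooooooBBBBkkkkkko.....oWW.WWW.oooooooooook....
o.o.kkkkooooooooBBBBkkkkkk.....kWWoWWWWoooWWWWWWWWk....
o.o.kkkkoooooookBBBBkkkkkB.....oWoWW.oWoooWWWWWWWWk....
ooo.kkkkooooooooBBBBkkkkkk....oWW.W..o.ooo.....WWWk....
oo..okkkooooooooBBBkkkkkkkWW..WWW.W..o.ok.o..oooo.k....
....okkkooooooooBBBkkkRkkkWWWWWW.WWW.ok.k....RRR.ok....
.....kkkkooooooooBBkkkkkkk.WWWooWWWWW.kkkooooRRR.ko...k
.....kkkkooooooooBBkkkkkRoWWWWWWWWWW........oRRRkk....k
.....okkkooooooooBBBkkkoo.WWWWW...W..........RRRo.....k
.....okkkooooooooBB.......oWWWW..............RRRR.....k
......kkkoooooooooo........WWWW..............kRRR.....k
......oooooooooooo...........................oRRRo....k
oooooooooooooooooo............................kRRR....k
oooooooooooooooooo...........................okRRR....k
oooooooooooooooooo...........................okRRR....k
oooooooooooooooooo............................RRRR....k
ooooooooookoooooooo...........................RRRo....k
ooooooooookoooooooo...................................k
```

```bash
python3 -m pendant '[0.04, 0, -0.03, 0, 0.05, 0.08, 0, -0.06, 0, 0.05, 0.1, 0, -0.06, 0, 0.05, 0.1, 0, -0.06, 0, 0.05, 0.1, 0, -0.06, 0, 0.05, 0.1, 0, -0.06, 0, 0.05, 0.1, 0, -0.06, 0, 0.05, 0.1, 0, -0.06, 0, 0.05, 0.1, 0, -0.06, 0, 0.05, 0.1, 0, -0.06, 0, 0.05]'; python3 - <<'E'
from h import *
for n in ('scene','top'):
    c=capture(n);a=dict(image=cv2.imread(f'pics/{n}0.png'))
    for lab,f in (('red',lambda c:red(c,(210,140,380,340))),('yel',lambda c:blobs(c,(18,150,90),(32,255,255),150)),('blue',lambda c:blobs(c,(100,150,40),(130,255,255),60))):
        print(n,lab,'before',[x[0]+x[1][4:] for x in f(a)],'now',[x[0]+x[1] for x in f(c)])
    if n=='top':
        im=c['image'];d=(np.abs(im.astype(int)-a['image']).max(2)>25)[200:270,336:380:1];h=cv2.cvtColor(im,cv2.COLOR_BGR2HSV)[200:270,336:380]
        k=np.full(d.shape,'.');k[d]='o';k[h[...,2]<60]='k';k[(h[...,0]>100)&(h[...,0]<130)&(h[...,1]>150)]='B'
        for r in k[10:60:2]:print(''.join(r))
E
```

```text
time_s: 18.35
ee_pos: [0.5515, 0.3247, 0.2537]
eef_rot: [[0.08, 0.997, -0.0], [0.997, -0.08, -0.0], [-0.0, -0.0, -1.0]]
wrist_force: [-0.0, -0.2, -0.4]
grip_width: 0.0496
grip_force: 0.0
scene red before [[216.5, 187.2, 331], [310.0, 193.8, 69], [263.2, 193.0, 27], [238.3, 215.1, 297], [269.2, 286.5, 22], [327.1, 315.5, 398]] now [[216.5, 187.3, 210, 175, 15, 25, 333], [356.3, 193.8, 347, 188, 19, 12, 97], [263.3, 192.9, 261, 190, 5, 7, 26], [238.3, 215.2, 226, 208, 25, 15, 298], [269.2, 286.5, 267, 284, 5, 7, 22], [327.1, 315.5, 314, 307, 27, 19, 399]]
scene yel before [[212.8, 155.6, 1501], [255.1, 204.1, 275], [357.1, 259.7, 451]] now [[212.6, 155.5, 189, 132, 49, 53, 1482], [255.2, 204.1, 245, 196, 20, 18, 278], [357.0, 259.7, 343, 250, 29, 20, 453]]
scene blue before [[286.1, 231.8, 359], [281.8, 234.1, 128], [304.7, 350.6, 527]] now [[327.7, 218.7, 308, 200, 33, 36, 257], [323.6, 219.6, 312, 208, 21, 21, 164], [304.7, 350.5, 291, 332, 28, 38, 532]]
top red before [[306.4, 158.7, 508], [373.2, 150.6, 72], [324.2, 223.8, 73], [235.4, 289.2, 241]] now [[306.5, 158.8, 294, 146, 26,
[... 753 characters left out ...]
BBBBBBkkkkkkkkkkkkkk.....
......oBBBBBBBBBBBBoBBBBBBBBkkkkkBkkkkkko...
......oBBBBBBBBBBBBoBBBBBBBBBkkkkBkkkkkkko..
.....oBBBBBBBBBBBBBBBBBBBBBBBkkkkkkkkkkkkk..
....oBBBBBBBBBBBBBBBBBBBBBBBBkkkkkkkkkkkkk..
....oBBBBBBBBBBBBBBBoBBBBBBkkkkkkkkkkkkkBkoo
....oBBBBBBBBBBBBBBBBBBBBBBkkkkBkkkkkkBkkkoo
.......oBBBBBBBBBBBBBBBBBBBkkkkkkkkkkkkkkooo
........oBBBBBBBBBBkBBBBBBBBkkkkkkkkBkkkoooo
........oBBBBBBBBBkBBBBBBBBBBkkkkkkooko..ooo
........oBBBBkkkkBBBBBBBBBBo..............o.
........oBBBBBBBBBBBBBBBBBo................o
.........oBBBBBBBBBBBB......................
..............oBBBBBBB......................
...............oBBooo.......................
............................................
```

```bash
python3 - <<'E'
from h import *
s=capture('scene');t=capture('top')
h=cv2.cvtColor(s['image'],cv2.COLOR_BGR2HSV);m=((h[...,0]>100)&(h[...,0]<130)&(h[...,1]>150));m[:190]=0;m[245:]=0;m[:,:295]=0;m[:,350:]=0
ys,xs=np.nonzero(m);print('top row',ys.min(),xs[ys==ys.min()],'bottom',ys.max(),xs[ys==ys.max()],'left',xs.min(),ys[xs==xs.min()],'right',xs.max(),ys[xs==xs.max()])
print('centre',tri([(t,(353,236)),(s,((xs.min()+xs.max())/2,(ys.min()+ys.max())/2))]))
def ring(c,n):
    n=np.array(n,float);n/=np.linalg.norm(n);u=np.array([1,0,0.]);v=np.cross(n,u);a=np.linspace(0,6.28,60)[:,None]
    return c+.046*(np.cos(a)*u+np.sin(a)*v)
for k,(b,tp) in dict(H1=((.533,.118,.006),(.533,.07,.084)),H2=((.533,.065,.006),(.533,.12,.08))).items():
    b=np.array(b);tp=np.array(tp);e=tp-b;n=np.cross(e,[1,0,0]);C=(b+tp)/2
    for nm,c in (('s',s),('t',t)):
        q=proj(c,ring(C,n));print(k,nm,q.min(0).round(),q.max(0).round(),'top',proj(c,tp).round(),'bot',proj(c,b).round())
E
```

```text
top row 200 [324 325] bottom 235 [318 319 320 321 322] left 308 [226 227 228] right 340 [219 220 221 222 223]
centre (array([0.52507719, 0.09668437, 0.04680116]), [0.0007, 0.0007])
H1 s [303. 198.] [340. 236.] top [[326. 198.]] bot [[316. 235.]]
H1 t [342. 212.] [368. 254.] top [[368. 231.]] bot [[342. 234.]]
H2 s [303. 207.] [339. 227.] top [[318. 208.]] bot [[325. 225.]]
H2 t [344. 212.] [364. 254.] top [[344. 231.]] bot [[364. 235.]]
```

```bash
python3 -c "
from plant import *;print(hand_in())"
```

```text
the job is handed in; nothing more can be done
None
```

The job is handed in at about 18.5 s: the collar was freed, slid off and laid in the tray. The white disc, spacer and blue disc were then pushed off into it, with the blue disc leaning on the spacer clear of the shaft. The cups and dish did not move in the scene view, but I viewed 11 pictures, one over the limit of 10.

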